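Latch the floodlight sample case

ROBOT

A 6-joint arm with a two-finger parallel gripper is mounted at the origin on the work surface. World frame = base frame: x ahead of the robot, y to its left, z up, the work surface at z = 0. Lengths are in m, angles in rad, forces in N, time in s.
With the tool pointing down it reaches from about 0.3 to 0.875 m from the base axis. Payload 4.2 kg.
Tool frame: the origin (TCP) lies on the mounting face of the last link; the fingertips stand 173 mm ahead of it and the grasp point (between the pads) lies 155 mm ahead of it (robot.tip_reach is the distance from the TCP to the fingertips, in m); z points along the fingers, y is the direction in which the jaws open and shut (so a half turn about z gives the same grasp; the last joint's range is limited). The gripper opens to 85 mm and grips with 20 to 120 N. Pads are 22 mm wide; open, the fingers measure 114 mm over their backs; the gripper's body (76 mm by 85 mm) begins 54 mm behind the grasp point. The pads swing forward as they close: fully open they stand 13 mm farther back than shut.
Start: joints at [1.195, 0.32, 1.565, -0, 1.257, -0.02], TCP at [0.2, 0.539, 0.405] pointing down, gripper open.
Joint ranges: [-3.11, 3.11], [-0.84, 2.01], [0.21, 2.61], [-1.34, 4.49], [0.05, 2.63], [-2.56, 2.56]. Speed limits (rad/s): [2.57, 2.57, 3.14, 3.14, 3.14, 3.14].

INTERFACE

Orientations are given as a unit quaternion [x, y, z, w].
In Python, from cell import robot, eyes, order gives the robot as it stands.
- The arm moves only by the tool carry_out, never from a script. Its argument "commands" is a list of rows, each an object of numbers: "dx", "dy", "dz": the shift along the tool's x, y, z in units of 50 mm (1.0 is 50 mm); "ax", "ay", "az": the turn, a rotation vector about the tool's x, y, z in units of 8 degrees (1.0 is 8 degrees). In form: [{"dx": .., "dy": .., "dz": .., "ax": .., "ay": .., "az": ..}, ...]. A call has exactly 8 rows; each row is the pose to reach, as a shift and turn from the pose commanded when the call began, along the tool's axes at that moment; what a row does not reach only later rows make up. A row lasts 1/10 s, in which the tool goes at most 50 mm and 8.59 degrees, less where a joint would pass 70% of its speed; a pose out of reach is approached as far as the arm can. A call with a gripper value outside its range is refused whole. "jaw" is the opening, from 0 (shut) to 1 (fully open), set as the call begins (left out, the last holds). The fingers move at their own pace and stop on an object; "grip_force" is the grip in N (left out, the last holds). Time passes only in rows, so rows that repeat a pose let the fingers close, or fill a call up. It gives the time, the measured TCP pose, the force and the opening at its end, in the units of the state.
- robot.observe(): the state, without advancing time (a new reading comes with each control period).
- eyes.read_camera(name): name is "scene" or "top"; returns (picture, depth): 384x512x3 uint8, blue, green, red; 384x512 float32, m along the optical axis (not along the pixel's ray), 0 where there is no reading.
- eyes.calibration(name): a dict with "mtx" (3x3 intrinsics, pixels), "eye" and "rotation" of the camera in the world. Camera axes: x right, y down, z forward; pixel columns grow to the right and rows downward; lengths in m; the calibration is good to about 2 mm. A picture is of the moment at which its call begins. calibration takes no time and is no camera call.
- order.hand_in(): hands the job in, once; it reports no verdict.
The state is a dict: "clock": time; "joint_positions": joint angles; "qvel": joint speeds; "effort": joint torques, N m; "ee_pos": TCP position; "tool_rot": TCP orientation; "ft_force": force on the tool from outside, world axes, zero at the start; "torque": the same for the moment, N m; "grip_width": finger opening in m.
Only numpy, scipy, OpenCV 4.12 (cv2) and the standard library are available. Lean on these libraries where they do the work, as an engineer would, in place of code of your own. Each camera call takes 0.05 s, during which the arm holds its last target. There are 200 camera calls.

TASK

The sample case on the bench stands ajar. Swing the latch's wire loop by its yellow tab and drop its cross bar into the keeper's channel, feeling gently for it (about 5 N, never more than 15 N, since the keeper's place is not exactly known), and draw the bar back under the keeper's lip. Then let go and press the red lever down over centre, without forcing it beyond 30 N, until it lies home and the case is drawn shut; leave the floodlight and the bin beside it alone.

Things in the scene. Friction and masses are not known exactly. Their poses are not given: they have to be found in the camera images.
- case: Black flight case with aluminium edges, standing upright, fixed in wooden chocks; 140 tall, 260 wide (y). Origin on the bench under the seam, at mid-width. Its x points from the fixed half (x -125..0 mm) to the sprung half (x 0..85 mm), z up. The draw latch lies on the flat top at y = 0; all its parts move in the case's x-z plane.
- shell (a joint): Hinge at the bottom of the sprung half (the far half, which carries the keeper): 0 = shut on the fixed half, about 0.043 rad = ajar as it starts (6 mm at the top). A seal pushes it open against a strap: pushed outward (+x) it is rigid; pushed inward it yields at about 3 N at the top, rising to 13 N when shut.
- keeper_mark (a point): Point on the sprung half's top surface (z = case top) where the steel keeper is nominally centred. THE KEEPER ITSELF IS NOT MEASURED: its screw slots let it sit up to 6 mm either way along the case's x from this mark, differently each time; it does not shift by hand.
- keeper_wall (a point): Nominal back wall face of the keeper, 20 mm above the case top, 3.5 mm beyond the mark (unmeasured too). The keeper, 29 wide (y), is a channel along y: floor 4 mm above the case top; front lip (latch side) 14.5 mm high, leaning 23 degrees over the channel, its top 3.5 to 8 mm before the centre; back wall 24 mm high. Mouth 7 mm, floor 12 mm. Both walls have a 15 mm gap at y = 0 for the tab's stem.
- pivot (a point): Lever pivot axis (along the case's y), 14 mm above the case top, 30 mm before the seam.
- lever (a joint): Lever angle: 0 = closed, red handle flat, pointing away from the keeper (case -x); grows as it opens, pi/2 = upright, 2.15 = stop, leaning to the keeper. Stays where left when unloaded (friction 0.03 N m). With the bar hooked it gets heavy (up to about 8 N at the handle) until it passes centre near 0.2 rad, then is pulled on to its rigid stop at 0.
- handle: Red handle plate of the lever, 26 wide, 7 thick, from 25 to 87 mm from the pivot. Origin at the pivot; x and z are the case's when closed (handle along -x, outer face at z = +7 mm), turning with the lever.
- handle_end (a point): Middle of the handle's outer face near its free end, 85 mm from the pivot axis.
- loop (a joint): Angle of the wire loop on the lever. The loop's elevation above the case's +x = -(lever + loop). It is hinged on the lever 21 mm from the pivot, at elevation (pi + 0.17 - lever) seen from the pivot. Stiff hinge (0.03 N m): it stays where left and turns along with the lever, so a bar not drawn back under the lip is lifted out of the channel when the lever is pressed.
- bail: The loop's end: round steel cross bar 5 mm thick, 38 long (y), with the yellow tab. Origin on the bar's axis, mid-length; x runs along the loop away from its hinge (75 mm from hinge to bar), z is where the tab stands up. Loop 43 wide; sprung lengthways, stretching above 20 N (2.5 N/mm). On the channel floor the bar's axis is 6.5 mm above the case top.
- tab (a point): Centre of the yellow T-shaped tab's gripping plate, 40 mm from the bar's axis along bail's z. Plate 22 wide (case y), 6 thick, from 22 to 50 mm above the bar's axis, on a 10 mm wide stem. It is best pinched across its width; it hardly swivels between firm fingers, so lean the tool with it as the loop turns.
- floodlight: Loose black floodlight with white face, about 136 x 90 x 27 mm, 0.42 kg, lying beside the case; leave alone.
- bin: Loose blue open bin 120 x 90 x 55 mm beside the case; leave alone.

How it is judged:
On the way, in this order (a step that is already met when the one before it is completed fails the run):
1. the loop's bar lies down in the keeper's channel while the lever still stands open (z of bail in the frame of keeper_mark below 0.0115 m and x of bail in the frame of keeper_mark between -0.0125 and 0.0095 m and value of joint lever above 0.9 rad), for 0.2 s.
2. the lever is pressed home and has drawn the case shut (value of joint lever below 0.08 rad and value of joint shell below 0.01 rad), for 0.2 s.
At the end, for the whole second after the job is handed in: The loop's bar lies in the keeper's channel (its axis under 11.5 mm above the case top), the lever is home within 0.08 rad, the case is drawn shut within 0.01 rad (about 1.4 mm at the top) and stays so, and floodlight and bin are within 20 mm of where they were (all of step 2 and z of bail in the frame of keeper_mark below 0.0115 m and x of bail in the frame of keeper_mark between -0.0135 and 0.0095 m and distance of each of floodlight, bin from where it was at the start of the episode below 0.02 m); the robot touches nothing.
It fails at once if the loop is forced against the keeper or the case with more than 15 N while the case is still ajar (contact force between bail and case above 15 N and value of joint shell above 0.03 rad).
It fails at once if more than 30 N of finger force on the lever once it is drawing the case shut (shell below 0.015 rad) (contact force between the fingers and handle above 30 N and value of joint shell below 0.015 rad).
It fails at once if the lamp or the bin is pushed away by more than 20 mm (distance of any of floodlight, bin from where it was at the start of the episode above 0.02 m).
It also fails if it takes over 61 s, if anything falls off the work surface, if the arm or the gripper's body presses on something with over 40 N, if the wrist force passes 120 N, or if a joint passes its speed limit or range.

## Working session

There is one attempt and no reset: what is moved stays moved. The work goes in short steps, Python scripts to look and compute and a tool call to move; the robot and the scene stay as the last step left them, time stands still between calls to the robot, and variables do not carry over. Pictures are saved under pics/ and viewed, about 8 in all and at most 12, crops included, and the job is handed in when it is done.

Besides the shell and the picture viewer there is one more tool, called after "Call:" as a command line: name --argument value ..., lists and objects as JSON in quotes. carry_out: Moves the arm, as the interface text tells. Its arguments: {"type":"object","properties":{"commands":{"type":"array","items":{"type":"object","properties":{"dx":{"type":"number"},"dy":{"type":"number"},"dz":{"type":"number"},"ax":{"type":"number"},"ay":{"type":"number"},"az":{"type":"number"}}}},"jaw":{"type":"number"},"grip_force":{"type":"number"}},"required":["commands"]}

```bash
ls; mkdir -p pics; python3 - <<'E'
from cell import robot,eyes
import cv2,numpy as np
np.set_printoptions(precision=4,suppress=True)
for n in("scene","top"):
    p,d=eyes.read_camera(n); cv2.imwrite(f"pics/{n}0.png",p); np.savez(f"{n}0.npz",p=p,d=d)
    print(n,eyes.calibration(n))
print(robot.observe())
a=np.vstack([cv2.imread("pics/scene0.png"),cv2.imread("pics/top0.png")])
E
```

```text
pics
scene {'mtx': array([[358.6763,   0.    , 253.5156],
       [  0.    , 358.6763, 186.5236],
       [  0.    ,   0.    ,   1.    ]]), 'eye': array([1.004 , 0.5966, 0.7424]), 'rotation': array([ 0.3097,  0.8553, -0.3929, -0.135 ])}
top {'mtx': array([[424.828 ,   0.    , 257.6416],
       [  0.    , 424.828 , 190.5211],
       [  0.    ,   0.    ,   1.    ]]), 'eye': array([0.4043, 0.0416, 1.2493]), 'rotation': array([-0.7046,  0.7047, -0.0526,  0.0642])}
{'clock': 0.1, 'joint_positions': array([ 1.195 ,  0.3202,  1.5655,  0.    ,  1.2574, -0.02  ]), 'qvel': array([ 0.0006, -0.0036, -0.0038, -0.    , -0.0007,  0.0008]), 'effort': array([  0.0016, -41.6416, -23.47  ,  -0.    ,   0.0051,  -0.    ]), 'ee_pos': array([0.2002, 0.5389, 0.404 ]), 'tool_rot': array([ 0.1769,  0.9842, -0.0008, -0.0002]), 'ft_force': array([ 0.3431,  0.1966, -0.1894]), 'torque': array([-0.0258, -0.0164,  0.002 ]), 'grip_width': 0.084884794429134}
```

View pics/scene0.png

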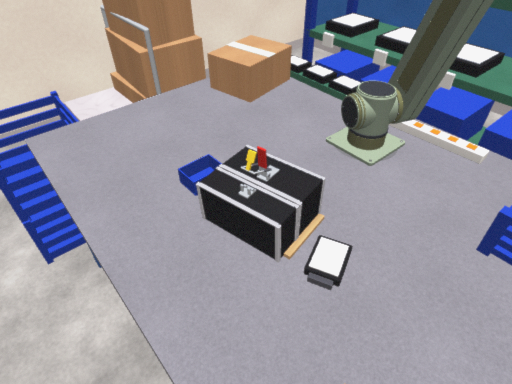

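View pics/top0.png

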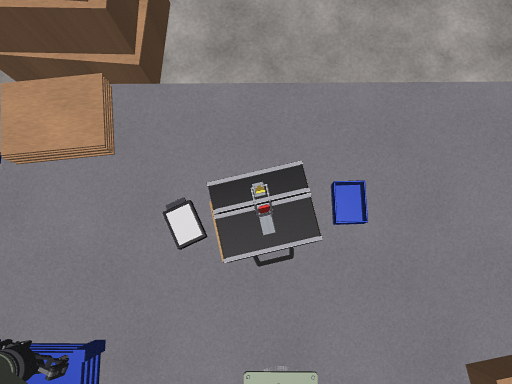

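The case lies mid-bench, seam near (262,202) in top. The red lever is at (264,209), the yellow tab at (260,189), the lamp on the left and the bin on the right. Next I'll crop closer and measure.

```bash
cat > h.py <<'E'
import numpy as np,cv2
from scipy.spatial.transform import Rotation as R
from cell import robot,eyes
np.set_printoptions(precision=4,suppress=True)
def world(n,uv,depth=None,z=None):
    c=eyes.calibration(n); uv=np.atleast_2d(np.asarray(uv,float))
    r=np.c_[uv,np.ones(len(uv))]@np.linalg.inv(c["mtx"]).T@R.from_quat(c["rotation"]).as_matrix().T
    t=depth if depth is not None else (z-c["eye"][2])/r[:,2]
    return c["eye"]+r*np.reshape(t,(-1,1))
def cloud(n,d,mask):
    v,u=np.nonzero(mask&(d>0)); return world(n,np.c_[u,v],d[v,u])
def masks(p):
    h=cv2.cvtColor(p,cv2.COLOR_BGR2HSV);H,S,V=h[...,0],h[...,1],h[...,2]
    return dict(red=((H<8)|(H>172))&(S>150)&(V>70),yellow=(H>20)&(H<35)&(S>150)&(V>90))
E
python3 - <<'E'
from h import *
for n in("scene","top"):
    f=np.load(f"{n}0.npz");p,d=f["p"],f["d"]
    for k,m in masks(p).items():
        m=m.copy(); 
        w=np.zeros_like(m); 
        if n=="scene": w[130:210,190:330]=1
        else: w[160:260,200:330]=1
        m&=w.astype(bool); c=cloud(n,d,m); v,u=np.nonzero(m)
        print(n,k,m.sum(),u.mean(),v.mean(),u.min(),u.max(),v.min(),v.max(),"\n med",np.median(c,0),"min",c.min(0),"max",c.max(0))
f=np.load("top0.npz");p,d=f["p"],f["d"]
P=world("top",np.indices((384,512))[::-1].reshape(2,-1).T,d.ravel()).reshape(384,512,3)
m=(P[...,2]>.13)&(P[...,2]<.15)&(np.hypot(P[...,0]-.42,P[...,1]-.03)<.25)
r=cv2.minAreaRect(P[m][:,:2].astype(np.float32));print("case top",r,cv2.boxPoints(r),np.median(P[m][:,2]))
a=cv2.resize(p[155:270,200:330],None,fx=4.5,fy=4.5,interpolation=2)
s=np.load("scene0.npz")["p"];b=cv2.resize(s[140:210,215:295],None,fx=6.4,fy=6.4,interpolation=2)
H=max(a.shape[0],b.shape[0]);pad=lambda x:cv2.copyMakeBorder(x,0,H-x.shape[0],0,0,0)
o=np.hstack([pad(a),pad(b)]);o=cv2.resize(o,None,fx=min(1,800/o.shape[1]),fy=min(1,800/o.shape[1]));cv2.imwrite("pics/crop1.png",o);print(o.shape)
E
```

```text
scene red 158 261.746835443038 157.19620253164558 257 266 147 167 
 med [0.5348 0.0493 0.2132] min [0.526  0.0354 0.183 ] max [0.54   0.0601 0.2416]
scene yellow 140 250.17142857142858 158.22142857142856 246 256 149 169 
 med [0.5776 0.0579 0.2368] min [ 0.489  -0.0697  0.1405] max [0.5909 0.067  0.2554]
top red 66 263.6363636363636 208.4090909090909 259 268 205 212 
 med [0.5311 0.0431 0.2278] min [0.5261 0.0331 0.1846] max [0.5381 0.0553 0.2414]
top yellow 44 259.59090909090907 189.3409090909091 256 264 186 192 
 med [0.5749 0.0539 0.2451] min [0.5669 0.043  0.2147] max [0.5883 0.0623 0.2538]
case top ((0.5375406742095947, 0.0453072115778923), (0.21947699785232544, 0.2636525332927704), 13.234707832336426) [[ 0.4005  0.1485]
 [ 0.4609 -0.1081]
 [ 0.6745 -0.0579]
 [ 0.6142  0.1988]] 0.137740750586975
(378, 800, 3)
```

View pics/crop1.png

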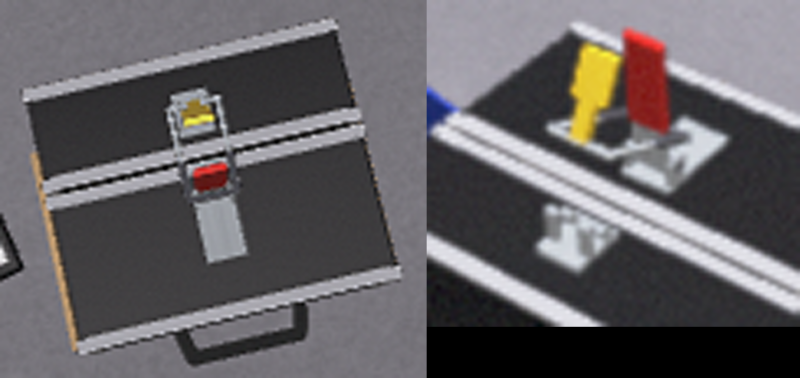

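The crop shows the red handle nearly upright, the yellow tab standing over the loop's bar, and the loop hovering with the steel keeper under and behind it. Next I'll get the numbers in the case frame.

```bash
python3 - <<'E'
from h import *
yaw=np.radians(13.24);X=np.array([np.cos(yaw),np.sin(yaw),0]);Y=np.array([-X[1],X[0],0]);O=np.array([.5535,.049,0])
tc=lambda P:np.stack([(P-O)@X,(P-O)@Y,P[...,2]],-1)*1000
for n in("top","scene"):
    f=np.load(f"{n}0.npz");p,d=f["p"],f["d"]
    C=tc(world(n,np.indices((384,512))[::-1].reshape(2,-1).T,d.ravel())).reshape(384,512,3)
    g=p.max(2).astype(int); 
    near=(abs(C[...,1])<40)&(C[...,0]>-80)&(C[...,0]<75)&(C[...,2]>125)
    for k,m in masks(p).items():
        q=C[m&near]; 
        print(n,k,"y",np.median(q[:,1]))
        for z0 in range(165,265,10):
            s=q[(q[:,2]>=z0)&(q[:,2]<z0+10)]
            if len(s):print("  z",z0,len(s),s.mean(0),"x",s[:,0].min(),s[:,0].max())
    # keeper: steel
    k=near&(C[...,0]>15)&(C[...,2]>137)&(C[...,2]<175)&(abs(C[...,1])<24)&(g>110)&((p.max(2).astype(int)-p.min(2))<40)
    q=C[k];print(n,"keeper",len(q));
    for x0 in range(15,75,4):
        s=q[(q[:,0]>=x0)&(q[:,0]<x0+4)]
        if len(s):print("  x",x0,len(s),"y",s[:,1].min(),s[:,1].max(),"z",np.percentile(s[:,2],[0,50,100]))
    # seam and edges along |y|>40
    e=(abs(C[...,1])>50)&(abs(C[...,1])<115)&(C[...,0]>-150)&(C[...,0]<110)&(C[...,2]>128)&(C[...,2]<150)
    xs=C[e];h=[(x0,int(np.mean(g[e][(xs[:,0]>=x0)&(xs[:,0]<x0+3)]))) for x0 in range(-132,105,3) if ((xs[:,0]>=x0)&(xs[:,0]<x0+3)).any()]
    print(n,h,"zmed",np.median(xs[:,2]))
E
```

```text
top red y 0.02529222884791231
  z 175 1 [-26.4133   2.7647 184.6373] x -26.413275934287455 -26.413275934287455
  z 185 7 [-25.9993  -0.3039 190.6295] x -26.5449990731093 -25.258382660755746
  z 195 7 [-25.1778  -0.1484 199.359 ] x -25.85360579268202 -24.752973033751132
  z 205 8 [-24.3365   0.5914 210.9781] x -24.82748080583604 -23.724033294275728
  z 215 7 [-23.2836   1.171  218.8692] x -23.716826346055516 -22.953003823350908
  z 225 9 [-22.6913   1.4187 230.071 ] x -23.37836728642866 -22.048935891205787
  z 235 26 [-19.6061  -0.4791 238.0841] x -22.65943453156102 -16.640176476215313
top yellow y -0.6155099210485486
  z 205 3 [ 35.3527  -1.7825 214.8684] x 34.761949338206605 35.92165103666104
  z 215 1 [ 32.3074   1.3643 221.5837] x 32.30737040780501 32.30737040780501
  z 225 7 [ 29.1072  -1.5925 229.4153] x 27.498542385138386 30.477226390875717
  z 235 11 [ 24.1137  -0.3882 240.6494] x 21.879502810646873 25.96421583696299
  z 245 22 [ 17.232   -0.2366 250.4321] x 14.411012671468086 21.398358034609597
top keeper 72
  x 15 3 y -12.585166191672224 6.627584903216643 z [138.2534 138.841
[... 3777 characters left out ...]
, 55), (-93, 50), (-90, 54), (-87, 55), (-84, 49), (-81, 52), (-78, 52), (-75, 54), (-72, 51), (-69, 51), (-66, 52), (-63, 53), (-60, 51), (-57, 51), (-54, 52), (-51, 50), (-48, 52), (-45, 51), (-42, 51), (-39, 51), (-36, 52), (-33, 49), (-30, 50), (-27, 52), (-24, 52), (-21, 50), (-18, 51), (-15, 75), (-12, 134), (-9, 214), (-6, 226), (-3, 205), (0, 182), (3, 176), (6, 209), (9, 225), (12, 218), (15, 153), (18, 73), (21, 50), (24, 49), (27, 49), (30, 49), (33, 50), (36, 50), (39, 49), (42, 50), (45, 50), (48, 50), (51, 49), (54, 50), (57, 49), (60, 49), (63, 49), (66, 49), (69, 50), (72, 51), (75, 55), (78, 102), (81, 199), (84, 226), (87, 223), (90, 152), (93, 153)] zmed 139.77358299492403
```

```bash
cat >> h.py <<'E'
import json,sys
YAW=np.radians(13.24);CX=np.array([np.cos(YAW),np.sin(YAW),0]);CY=np.array([-CX[1],CX[0],0]);CZ=np.array([0,0,1.])
O=np.array([.5535,.049,0])+.001*CY
def w(x,z,y=0): return O+(x*CX+y*CY+z*CZ)/1000
def pose(x,z,e,reach=155,y=0):
    "grasp point at case x,z (mm), tool leaning like a bail at elevation e"
    t=np.sin(e)*CX-np.cos(e)*CZ
    return w(x,z,y)-reach/1000*t, R.from_matrix(np.c_[np.cross(CY,t),CY,t])
def steps(poses,start=None):
    "print the totals for each waypoint in move units; keeps the commanded pose in cmd.json"
    s=start or json.load(open("cmd.json")); p0=np.array(s[0]);r0=R.from_quat(s[1])
    for p,r in poses:
        d=np.round(r0.inv().apply(p-p0)/.05,2); a=np.round((r0.inv()*r).as_rotvec(degrees=True)/8,2)
        print(dict(zip("dx dy dz ax ay az".split(),[*map(float,d),*map(float,a)])))
    json.dump([list(p0+r0.apply(d*.05)),list((r0*R.from_rotvec(a*8,degrees=True)).as_quat())],open("cmd.json","w"))
def hinge(L): a=np.pi+.17-L; return np.array([-30+21*np.cos(a),154+21*np.sin(a)])
def bar(L,e): return hinge(L)+75*np.array([np.cos(e),np.sin(e)])
from scipy.optimize import fsolve
def solve(x,z,g=(1.66,0)): return fsolve(lambda q:bar(*q)-[x,z],g)
def grab(x,z,k=45,**kw):
    L,e=solve(x,z); return pose(x-k*np.sin(e),z+k*np.cos(e),e,**kw),L,e
def fb():
    o=robot.observe();r=R.from_quat(o["tool_rot"]);t=r.apply([0,0,1]);g=o["ee_pos"]+.155*t-O
    f=o["ft_force"];print("t",o["clock"],"grasp case",1000*np.array([g@CX,g@CY,g[2]]),"e",np.arcsin(t@CX),"F case",np.array([f@CX,f@CY,f[2]]),"w",o["grip_width"]*1000)
E
python3 - <<'E'
from h import *
o=robot.observe()
q=R.from_matrix(np.array([[-.937,.348,0],[.348,.937,0],[0,0,-1]])).as_quat()
e=.436
G=np.array([17.3,247.4])
steps([pose(G[0]-70*np.sin(e),G[1]+70*np.cos(e),e)],[[.2,.539,.405],o["tool_rot"].tolist()])
steps([pose(*G,e)])
print(solve(40,146.5),solve(42,160))
E
```

```text
{'dx': -8.74, 'dy': -7.57, 'dz': -0.92, 'ax': -0.93, 'ay': -3.04, 'az': -4.13}
{'dx': 0.01, 'dy': 0.0, 'dz': 1.4, 'ax': 0.0, 'ay': 0.01, 'az': -0.0}
[ 1.7704 -0.3897] [ 1.6695 -0.2006]
```

Call:
carry_out --commands '[{"dx": -0.5, "dy": -0.4, "dz": -0.1, "ax": -0.05, "ay": -0.2, "az": -0.3}, {"dx": -1.1, "dy": -0.9, "dz": -0.2, "ax": -0.1, "ay": -0.4, "az": -0.6}, {"dx": -1.7, "dy": -1.5, "dz": -0.3, "ax": -0.2, "ay": -0.7, "az": -0.9}, {"dx": -2.3, "dy": -2.0, "dz": -0.4, "ax": -0.25, "ay": -0.9, "az": -1.2}, {"dx": -2.9, "dy": -2.5, "dz": -0.5, "ax": -0.3, "ay": -1.1, "az": -1.5}, {"dx": -3.5, "dy": -3.0, "dz": -0.6, "ax": -0.4, "ay": -1.3, "az": -1.8}, {"dx": -4.0, "dy": -3.5, "dz": -0.7, "ax": -0.45, "ay": -1.5, "az": -2.0}, {"dx": -4.4, "dy": -3.8, "dz": -0.7, "ax": -0.5, "ay": -1.5, "az": -2.1}]' --jaw 1

```text
clock: 0.9
ee_pos: [0.3404, 0.2823, 0.4401]
tool_rot: [0.03, 0.993, 0.016, 0.109]
ft_force: [0.1, 0.0, 0.1]
grip_width: 0.0854
```

```bash
python3 - <<'E'
from h import *
fb()
o=robot.observe()
q0=R.from_quat([.1769,.9842,-.0008,-.0002]);p=np.array([.2,.539,.405])+q0.apply([-4.4*.05,-3.8*.05,-.7*.05]);r=q0*R.from_rotvec(np.array([-.5,-1.5,-2.1])*8,degrees=True)
print(p-o["ee_pos"],(r.inv()*R.from_quat(o["tool_rot"])).magnitude())
e=.436;G=[17.3,247.4]
steps([pose(G[0]-70*np.sin(e),G[1]+70*np.cos(e),e)],[p.tolist(),r.as_quat().tolist()])
steps([pose(*G,e)])
E
```

```text
t 0.9 grasp case [-120.226   270.8552  288.9151] e 0.21956063796148356 F case [ 0.0839 -0.0153  0.1071] w 85.40842822041373
[-0.0003  0.0021  0.0001] 0.00237651663994825
{'dx': -3.05, 'dy': -4.87, 'dz': 0.26, 'ax': -0.42, 'ay': -1.53, 'az': -2.04}
{'dx': 0.0, 'dy': 0.0, 'dz': 1.4, 'ax': 0.0, 'ay': 0.0, 'az': -0.0}
```

Call:
carry_out --commands '[{"dx": -0.4, "dy": -0.7, "dz": 0.03, "ax": -0.05, "ay": -0.2, "az": -0.3}, {"dx": -0.9, "dy": -1.4, "dz": 0.06, "ax": -0.12, "ay": -0.45, "az": -0.6}, {"dx": -1.4, "dy": -2.2, "dz": 0.1, "ax": -0.2, "ay": -0.7, "az": -0.9}, {"dx": -1.9, "dy": -3.0, "dz": 0.15, "ax": -0.25, "ay": -0.95, "az": -1.25}, {"dx": -2.4, "dy": -3.8, "dz": 0.2, "ax": -0.3, "ay": -1.2, "az": -1.6}, {"dx": -2.8, "dy": -4.5, "dz": 0.24, "ax": -0.38, "ay": -1.4, "az": -1.85}, {"dx": -3.05, "dy": -4.87, "dz": 0.26, "ax": -0.42, "ay": -1.53, "az": -2.04}, {"dx": -3.05, "dy": -4.87, "dz": 0.26, "ax": -0.42, "ay": -1.53, "az": -2.04}]'

```text
clock: 1.7
ee_pos: [0.4787, 0.0296, 0.4502]
tool_rot: [-0.11, 0.97, 0.025, 0.215]
ft_force: [-1.6, -1.0, -0.9]
grip_width: 0.0854
```

Call:
carry_out --commands '[{"dz": 0.2}, {"dz": 0.5}, {"dz": 0.8}, {"dz": 1.1}, {"dz": 1.3}, {"dz": 1.4}, {"dz": 1.4}, {"dz": 1.4}]'

```text
validation failed for argument at $.co...
```

```bash
python3 - <<'E'
from h import *
fb()
p,d=eyes.read_camera("scene");a=cv2.resize(p[100:220,190:320],None,fx=4,fy=4,interpolation=2)
p,d=eyes.read_camera("top");b=cv2.resize(p[160:240,220:300],None,fx=3.5,fy=6,interpolation=2)
cv2.imwrite("pics/c2.png",np.hstack([a,b]));print(a.shape,b.shape)
E
```

```text
t 1.7 grasp case [-11.637   -2.8486 309.7335] e 0.43724699229238484 F case [-1.7876 -0.5919 -0.8652] w 85.38929984754147
(480, 520, 3) (480, 280, 3)
```

View pics/c2.png

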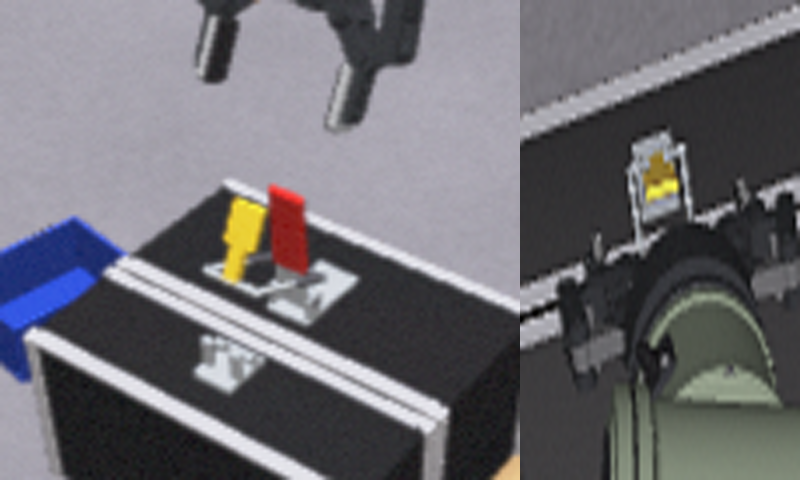

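The open fingers (about (215,75) and (345,125) in the left crop) are lined up either side of the yellow tab at (240,235), and nothing has been touched. Now I'll go down along the tab, with all keys given in every row.

Call:
carry_out --commands '[{"dx": 0, "dy": 0, "dz": 0.2, "ax": 0, "ay": 0, "az": 0}, {"dx": 0, "dy": 0, "dz": 0.5, "ax": 0, "ay": 0, "az": 0}, {"dx": 0, "dy": 0, "dz": 0.8, "ax": 0, "ay": 0, "az": 0}, {"dx": 0, "dy": 0, "dz": 1.1, "ax": 0, "ay": 0, "az": 0}, {"dx": 0, "dy": 0, "dz": 1.3, "ax": 0, "ay": 0, "az": 0}, {"dx": 0, "dy": 0, "dz": 1.4, "ax": 0, "ay": 0, "az": 0}, {"dx": 0, "dy": 0, "dz": 1.4, "ax": 0, "ay": 0, "az": 0}, {"dx": 0, "dy": 0, "dz": 1.4, "ax": 0, "ay": 0, "az": 0}]'

```text
clock: 2.6
ee_pos: [0.5067, 0.0391, 0.3875]
tool_rot: [-0.112, 0.97, 0.026, 0.216]
ft_force: [-0.1, -0.3, -0.4]
grip_width: 0.0856
```

Call:
carry_out --commands '[{"dx": 0, "dy": 0, "dz": 0, "ax": 0, "ay": 0, "az": 0}, {"dx": 0, "dy": 0, "dz": 0, "ax": 0, "ay": 0, "az": 0}, {"dx": 0, "dy": 0, "dz": 0, "ax": 0, "ay": 0, "az": 0}, {"dx": 0, "dy": 0, "dz": 0, "ax": 0, "ay": 0, "az": 0}, {"dx": 0, "dy": 0, "dz": 0, "ax": 0, "ay": 0, "az": 0}, {"dx": 0, "dy": 0, "dz": 0, "ax": 0, "ay": 0, "az": 0}, {"dx": 0, "dy": 0, "dz": 0, "ax": 0, "ay": 0, "az": 0}, {"dx": 0, "dy": 0, "dz": 0, "ax": 0, "ay": 0, "az": 0}]' --jaw 0.15 --grip_force 30

```text
clock: 3.4
ee_pos: [0.5068, 0.0386, 0.3873]
tool_rot: [-0.112, 0.97, 0.026, 0.216]
ft_force: [-0.4, -1.5, 0.7]
grip_width: 0.021
```

```bash
python3 - <<'E'
from h import *
fb()
p,d=eyes.read_camera("scene");a=cv2.resize(p[100:220,190:320],None,fx=4,fy=4,interpolation=2)
cv2.imwrite("pics/c3.png",a)
E
```

```text
t 3.4 grasp case [ 17.9489  -0.2163 246.9546] e 0.43819876344255815 F case [-0.6927 -1.405   0.726 ] w 20.96087286826886
```

View pics/c3.png

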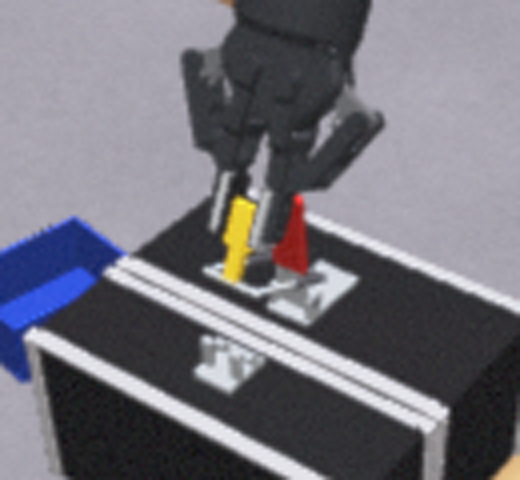

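The tab is gripped across its width with 21 mm opening, clear of the handle. Next I'll swing the bar down to hover over the lip.

```bash
python3 - <<'E'
from h import *
W=[]
for i in range(1,8):
    s=i/7; P,L,e=grab(36.3-.3*s,206.6+(161-206.6)*s); W.append(P); 
print(L,e)
steps(W)
E
```

```text
1.351902067540792 -0.1665273594711502
{'dx': -0.3, 'dy': 0.0, 'dz': 0.14, 'ax': 0.0, 'ay': 0.64, 'az': -0.0}
{'dx': -0.57, 'dy': 0.0, 'dz': 0.3, 'ax': 0.0, 'ay': 1.24, 'az': -0.0}
{'dx': -0.84, 'dy': 0.0, 'dz': 0.49, 'ax': 0.0, 'ay': 1.83, 'az': -0.0}
{'dx': -1.1, 'dy': 0.0, 'dz': 0.7, 'ax': 0.0, 'ay': 2.42, 'az': -0.0}
{'dx': -1.36, 'dy': 0.0, 'dz': 0.94, 'ax': 0.0, 'ay': 3.03, 'az': -0.0}
{'dx': -1.62, 'dy': 0.0, 'dz': 1.22, 'ax': 0.0, 'ay': 3.66, 'az': -0.0}
{'dx': -1.87, 'dy': 0.0, 'dz': 1.53, 'ax': 0.0, 'ay': 4.32, 'az': -0.0}
```

Call:
carry_out --commands '[{"dx": -0.3, "dy": 0, "dz": 0.14, "ax": 0, "ay": 0.64, "az": 0}, {"dx": -0.57, "dy": 0, "dz": 0.3, "ax": 0, "ay": 1.24, "az": 0}, {"dx": -0.84, "dy": 0, "dz": 0.49, "ax": 0, "ay": 1.83, "az": 0}, {"dx": -1.1, "dy": 0, "dz": 0.7, "ax": 0, "ay": 2.42, "az": 0}, {"dx": -1.36, "dy": 0, "dz": 0.94, "ax": 0, "ay": 3.03, "az": 0}, {"dx": -1.62, "dy": 0, "dz": 1.22, "ax": 0, "ay": 3.66, "az": 0}, {"dx": -1.87, "dy": 0, "dz": 1.53, "ax": 0, "ay": 4.32, "az": 0}, {"dx": -1.87, "dy": 0, "dz": 1.53, "ax": 0, "ay": 4.32, "az": 0}]' --grip_force 60

```text
clock: 4.25
ee_pos: [0.6227, 0.0659, 0.3554]
tool_rot: [-0.115, 0.99, -0.009, -0.083]
ft_force: [1.7, -1.9, 4.7]
grip_width: 0.0202
```

```bash
python3 - <<'E'
from h import *
fb()
p,d=eyes.read_camera("scene");a=cv2.resize(p[130:210,200:290],None,fx=6,fy=6,interpolation=2)
cv2.imwrite("pics/c4.png",a)
W=[grab(36+.5*i,161)[0] for i in range(1,9)]
steps(W)
E
```

```text
t 4.25 grasp case [ 45.2858  -0.1661 202.5366] e -0.16796926720474312 F case [ 1.1958 -2.2352  4.679 ] w 20.24274010194947
{'dx': -0.03, 'dy': 0.0, 'dz': -0.0, 'ax': 0.0, 'ay': 0.02, 'az': -0.0}
{'dx': -0.05, 'dy': 0.0, 'dz': -0.0, 'ax': 0.0, 'ay': 0.04, 'az': -0.0}
{'dx': -0.07, 'dy': 0.0, 'dz': -0.01, 'ax': 0.0, 'ay': 0.06, 'az': -0.0}
{'dx': -0.08, 'dy': 0.0, 'dz': -0.01, 'ax': 0.0, 'ay': 0.07, 'az': -0.0}
{'dx': -0.1, 'dy': 0.0, 'dz': -0.01, 'ax': 0.0, 'ay': 0.09, 'az': -0.0}
{'dx': -0.12, 'dy': 0.0, 'dz': -0.01, 'ax': 0.0, 'ay': 0.1, 'az': -0.0}
{'dx': -0.13, 'dy': 0.0, 'dz': -0.01, 'ax': 0.0, 'ay': 0.11, 'az': -0.0}
{'dx': -0.15, 'dy': 0.0, 'dz': -0.01, 'ax': 0.0, 'ay': 0.12, 'az': -0.0}
```

View pics/c4.png

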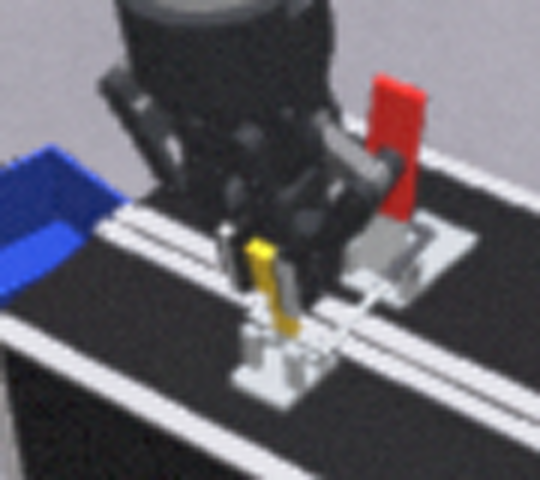

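The bar hovers at the keeper (about (285,335)) with the lever upright, but the measured grasp is about 3 mm lower than commanded. I'll raise a little and settle.

Call:
carry_out --commands '[{"dx": 0, "dy": 0, "dz": -0.04, "ax": 0, "ay": 0, "az": 0}, {"dx": 0, "dy": 0, "dz": -0.04, "ax": 0, "ay": 0, "az": 0}, {"dx": 0, "dy": 0, "dz": -0.04, "ax": 0, "ay": 0, "az": 0}, {"dx": 0, "dy": 0, "dz": -0.04, "ax": 0, "ay": 0, "az": 0}, {"dx": 0, "dy": 0, "dz": -0.04, "ax": 0, "ay": 0, "az": 0}, {"dx": 0, "dy": 0, "dz": -0.04, "ax": 0, "ay": 0, "az": 0}, {"dx": 0, "dy": 0, "dz": -0.04, "ax": 0, "ay": 0, "az": 0}, {"dx": 0, "dy": 0, "dz": -0.04, "ax": 0, "ay": 0, "az": 0}]'

```text
clock: 5.1
ee_pos: [0.6209, 0.0656, 0.3594]
tool_rot: [-0.115, 0.99, -0.009, -0.083]
ft_force: [0.6, -3.1, -2.3]
grip_width: 0.0204
```

```bash
python3 - <<'E'
from h import *
fb()
o=robot.observe();p,L,e=grab(36,161);print(p[0]-o["ee_pos"],solve(36,161))
r=R.from_quat(o["tool_rot"]);print(1000*r.inv().apply(p[0]-o["ee_pos"]), json.load(open("cmd.json"))[0])
E
```

```text
t 5.1 grasp case [ 43.7566  -0.0574 206.504 ] e -0.16619113401272267 F case [-0.074  -3.1243 -2.3208] w 20.36663916845898
[-0.0003  0.0002 -0.0011] [ 1.3519 -0.1665]
[0.0549 0.3021 1.1605] [0.6276946919845614, 0.0673147737009914, 0.3574644866349107]
```

Call:
carry_out --commands '[{"dx": -0.01, "dy": -0.01, "dz": 0, "ax": 0, "ay": 0.01, "az": 0}, {"dx": -0.03, "dy": -0.02, "dz": 0, "ax": 0, "ay": 0.02, "az": 0}, {"dx": -0.05, "dy": -0.02, "dz": 0, "ax": 0, "ay": 0.04, "az": 0}, {"dx": -0.07, "dy": -0.02, "dz": 0, "ax": 0, "ay": 0.06, "az": 0}, {"dx": -0.09, "dy": -0.02, "dz": 0, "ax": 0, "ay": 0.07, "az": 0}, {"dx": -0.11, "dy": -0.02, "dz": 0, "ax": 0, "ay": 0.09, "az": 0}, {"dx": -0.13, "dy": -0.02, "dz": 0, "ax": 0, "ay": 0.1, "az": 0}, {"dx": -0.13, "dy": -0.02, "dz": 0, "ax": 0, "ay": 0.1, "az": 0}]'

```text
clock: 5.9
ee_pos: [0.6276, 0.0664, 0.3584]
tool_rot: [-0.115, 0.989, -0.009, -0.089]
ft_force: [-3.0, 0.4, -2.3]
grip_width: 0.0205
```

```bash
cat >> h.py <<'E'
def fbar():
    fb();o=robot.observe();r=R.from_quat(o["tool_rot"]);t=r.apply([0,0,1]);g=o["ee_pos"]+.2*t-O;print("bar",1000*g@CX,1000*g[2])
E
python3 -c "
from h import *
fbar()"
```

```text
t 5.9 grasp case [ 48.421   -0.6302 205.8792] e -0.17945632223660496 F case [-2.7747  1.0948 -2.2778] w 20.541309458452815
bar 40.388692535007806 161.60202291494255
```

Call:
carry_out --commands '[{"dx": -0.01, "dy": 0, "dz": 0, "ax": 0, "ay": 0.01, "az": 0}, {"dx": -0.02, "dy": 0, "dz": 0, "ax": 0, "ay": 0.01, "az": 0}, {"dx": -0.03, "dy": 0, "dz": 0, "ax": 0, "ay": 0.02, "az": 0}, {"dx": -0.03, "dy": 0, "dz": 0, "ax": 0, "ay": 0.03, "az": 0}, {"dx": -0.04, "dy": 0, "dz": 0, "ax": 0, "ay": 0.03, "az": 0}, {"dx": -0.04, "dy": 0, "dz": 0, "ax": 0, "ay": 0.03, "az": 0}, {"dx": -0.04, "dy": 0, "dz": 0, "ax": 0, "ay": 0.03, "az": 0}, {"dx": -0.04, "dy": 0, "dz": 0, "ax": 0, "ay": 0.03, "az": 0}]'

```text
clock: 6.7
ee_pos: [0.6294, 0.0667, 0.3581]
tool_rot: [-0.115, 0.989, -0.01, -0.091]
ft_force: [-2.6, 1.5, -1.9]
grip_width: 0.0204
```

```bash
python3 -c "
from h import *
fbar()"
```

```text
t 6.7 grasp case [ 49.6397  -0.8012 205.6658] e -0.18355079417405154 F case [-2.2241  2.0536 -1.8707] w 20.429300228653204
bar 41.42624663929133 161.4217828642311
```

Call:
carry_out --commands '[{"dx": -0.01, "dy": 0.01, "dz": 0, "ax": 0, "ay": 0.01, "az": 0}, {"dx": -0.02, "dy": 0.01, "dz": 0, "ax": 0, "ay": 0.01, "az": 0}, {"dx": -0.03, "dy": 0.01, "dz": 0, "ax": 0, "ay": 0.02, "az": 0}, {"dx": -0.04, "dy": 0.01, "dz": 0, "ax": 0, "ay": 0.03, "az": 0}, {"dx": -0.05, "dy": 0.01, "dz": 0, "ax": 0, "ay": 0.04, "az": 0}, {"dx": -0.05, "dy": 0.01, "dz": 0, "ax": 0, "ay": 0.04, "az": 0}, {"dx": -0.05, "dy": 0.01, "dz": 0, "ax": 0, "ay": 0.04, "az": 0}, {"dx": -0.05, "dy": 0.01, "dz": 0, "ax": 0, "ay": 0.04, "az": 0}]'

```text
clock: 7.5
ee_pos: [0.6317, 0.0676, 0.3576]
tool_rot: [-0.115, 0.989, -0.01, -0.094]
ft_force: [-1.7, 0.0, -3.3]
grip_width: 0.0204
```

```bash
python3 -c "
from h import *
fbar()"
```

```text
t 7.5 grasp case [ 51.2554  -0.5629 205.3605] e -0.18909174055817848 F case [-1.6101  0.3891 -3.3467] w 20.400853562304658
bar 42.79686891209238 161.16265862733044
```

Call:
carry_out --commands '[{"dx": -0.01, "dy": 0, "dz": 0, "ax": 0, "ay": 0.01, "az": 0}, {"dx": -0.02, "dy": 0, "dz": 0, "ax": 0, "ay": 0.01, "az": 0}, {"dx": -0.03, "dy": 0, "dz": 0, "ax": 0, "ay": 0.02, "az": 0}, {"dx": -0.04, "dy": 0, "dz": 0, "ax": 0, "ay": 0.03, "az": 0}, {"dx": -0.05, "dy": 0, "dz": 0, "ax": 0, "ay": 0.04, "az": 0}, {"dx": -0.05, "dy": 0, "dz": 0, "ax": 0, "ay": 0.04, "az": 0}, {"dx": -0.05, "dy": 0, "dz": 0, "ax": 0, "ay": 0.04, "az": 0}, {"dx": -0.05, "dy": 0, "dz": 0, "ax": 0, "ay": 0.04, "az": 0}]'

```text
clock: 8.3
ee_pos: [0.6336, 0.0681, 0.3568]
tool_rot: [-0.115, 0.989, -0.01, -0.098]
ft_force: [-5.1, -1.2, -2.2]
grip_width: 0.0204
```

```bash
python3 -c "
from h import *
fbar()"
```

```text
t 8.3 grasp case [ 52.0039  -0.5073 204.8365] e -0.19721760430117335 F case [-5.2129 -0.0534 -2.1639] w 20.409671176834642
bar 43.186530904567576 160.70890689971597
```

Wall felt: about 5 N at bar x ≈ 43.2, so the channel centre is near 42.2. I'll back off about 1 mm and go down.

```bash
python3 - <<'E'
from h import *
print(solve(43.2,160.7))
o=robot.observe(); s=[(o["ee_pos"]+.001*CX).tolist(),o["tool_rot"].tolist()]
W=[grab(x,z,y=-.5)[0] for x,z in[(42.6,160.7),(42,160.7),(42,159),(42,157),(42,155),(42,153),(42,151)]]
steps(W,s)
E
```

```text
[ 1.7206 -0.1918]
{'dx': 0.05, 'dy': 0.01, 'dz': 0.01, 'ax': 0.01, 'ay': -0.04, 'az': 0.0}
{'dx': 0.07, 'dy': 0.01, 'dz': 0.01, 'ax': 0.01, 'ay': -0.04, 'az': 0.0}
{'dx': -0.03, 'dy': 0.01, 'dz': 0.04, 'ax': 0.01, 'ay': 0.12, 'az': 0.0}
{'dx': -0.15, 'dy': 0.01, 'dz': 0.09, 'ax': 0.01, 'ay': 0.32, 'az': 0.0}
{'dx': -0.27, 'dy': 0.01, 'dz': 0.13, 'ax': 0.01, 'ay': 0.52, 'az': 0.0}
{'dx': -0.39, 'dy': 0.01, 'dz': 0.18, 'ax': 0.01, 'ay': 0.72, 'az': 0.0}
{'dx': -0.51, 'dy': 0.01, 'dz': 0.23, 'ax': 0.01, 'ay': 0.92, 'az': 0.0}
```

Call:
carry_out --commands '[{"dx": 0.05, "dy": 0, "dz": 0.01, "ax": 0, "ay": -0.04, "az": 0}, {"dx": 0.07, "dy": 0, "dz": 0.01, "ax": 0, "ay": -0.04, "az": 0}, {"dx": 0.02, "dy": 0, "dz": 0.02, "ax": 0, "ay": 0.04, "az": 0}, {"dx": -0.03, "dy": 0, "dz": 0.04, "ax": 0, "ay": 0.12, "az": 0}, {"dx": -0.09, "dy": 0, "dz": 0.07, "ax": 0, "ay": 0.22, "az": 0}, {"dx": -0.15, "dy": 0, "dz": 0.09, "ax": 0, "ay": 0.32, "az": 0}, {"dx": -0.21, "dy": 0, "dz": 0.11, "ax": 0, "ay": 0.42, "az": 0}, {"dx": -0.27, "dy": 0, "dz": 0.13, "ax": 0, "ay": 0.52, "az": 0}]'

```text
clock: 9.1
ee_pos: [0.6461, 0.0711, 0.348]
tool_rot: [-0.114, 0.984, -0.015, -0.133]
ft_force: [0.4, -0.1, -1.4]
grip_width: 0.0205
```

```bash
python3 -c "
from h import *
fbar()
steps([grab(42,z,y=-.5)[0] for z in (155,154,153,152,151,150,149,148)],[*map(list,grab(42,155,y=-.5)[0][:1]),grab(42,155)[0][1].as_quat().tolist()])"
```

```text
t 9.1 grasp case [ 54.1452  -0.4667 198.5173] e -0.2682382439575044 F case [ 0.34   -0.1534 -1.4358] w 20.48628085962956
bar 42.21874336537251 155.1265829595388
{'dx': 0.0, 'dy': 0.0, 'dz': 0.0, 'ax': 0.0, 'ay': 0.0, 'az': 0.0}
{'dx': -0.06, 'dy': 0.0, 'dz': 0.02, 'ax': 0.0, 'ay': 0.1, 'az': -0.0}
{'dx': -0.12, 'dy': 0.0, 'dz': 0.04, 'ax': -0.0, 'ay': 0.2, 'az': -0.0}
{'dx': -0.18, 'dy': 0.0, 'dz': 0.06, 'ax': -0.0, 'ay': 0.3, 'az': -0.0}
{'dx': -0.24, 'dy': 0.0, 'dz': 0.08, 'ax': 0.0, 'ay': 0.4, 'az': -0.0}
{'dx': -0.3, 'dy': 0.0, 'dz': 0.11, 'ax': 0.0, 'ay': 0.5, 'az': -0.0}
{'dx': -0.36, 'dy': 0.0, 'dz': 0.13, 'ax': 0.0, 'ay': 0.6, 'az': -0.0}
{'dx': -0.42, 'dy': -0.0, 'dz': 0.15, 'ax': -0.0, 'ay': 0.69, 'az': -0.0}
```

The bar is in the mouth with no force on it. I'll carry on down to 149.

Call:
carry_out --commands '[{"dx": -0.06, "dy": 0, "dz": 0.02, "ax": 0, "ay": 0.1, "az": 0}, {"dx": -0.12, "dy": 0, "dz": 0.04, "ax": 0, "ay": 0.2, "az": 0}, {"dx": -0.18, "dy": 0, "dz": 0.06, "ax": 0, "ay": 0.3, "az": 0}, {"dx": -0.24, "dy": 0, "dz": 0.08, "ax": 0, "ay": 0.4, "az": 0}, {"dx": -0.3, "dy": 0, "dz": 0.11, "ax": 0, "ay": 0.5, "az": 0}, {"dx": -0.36, "dy": 0, "dz": 0.13, "ax": 0, "ay": 0.6, "az": 0}, {"dx": -0.36, "dy": 0, "dz": 0.13, "ax": 0, "ay": 0.6, "az": 0}, {"dx": -0.36, "dy": 0, "dz": 0.13, "ax": 0, "ay": 0.6, "az": 0}]'

```text
clock: 9.9
ee_pos: [0.661, 0.0746, 0.3369]
tool_rot: [-0.114, 0.978, -0.019, -0.174]
ft_force: [-0.2, -0.7, -1.1]
grip_width: 0.0204
```

```bash
python3 -c "
from h import *
fbar()
a=grab(42,149)[0]
steps([grab(42,z)[0] for z in (148.5,148,147.5,147,146.5,146,145.5,145)],[list(a[0]),a[1].as_quat().tolist()])"
```

```text
t 9.9 grasp case [ 57.1837  -0.4364 191.3636] e -0.3513825637711962 F case [-0.3733 -0.636  -1.0818] w 20.3767876069435
bar 41.69487193158412 149.11325340255075
{'dx': -0.03, 'dy': 0.0, 'dz': 0.01, 'ax': -0.0, 'ay': 0.05, 'az': -0.0}
{'dx': -0.06, 'dy': -0.0, 'dz': 0.02, 'ax': -0.0, 'ay': 0.1, 'az': 0.0}
{'dx': -0.09, 'dy': 0.0, 'dz': 0.03, 'ax': -0.0, 'ay': 0.15, 'az': 0.0}
{'dx': -0.12, 'dy': -0.0, 'dz': 0.04, 'ax': -0.0, 'ay': 0.2, 'az': 0.0}
{'dx': -0.15, 'dy': -0.0, 'dz': 0.05, 'ax': -0.0, 'ay': 0.25, 'az': 0.0}
{'dx': -0.19, 'dy': -0.0, 'dz': 0.06, 'ax': -0.0, 'ay': 0.3, 'az': 0.0}
{'dx': -0.22, 'dy': 0.0, 'dz': 0.07, 'ax': -0.0, 'ay': 0.34, 'az': 0.0}
{'dx': -0.25, 'dy': -0.0, 'dz': 0.08, 'ax': -0.0, 'ay': 0.39, 'az': -0.0}
```

Call:
carry_out --commands '[{"dx": -0.03, "dy": 0, "dz": 0.01, "ax": 0, "ay": 0.05, "az": 0}, {"dx": -0.06, "dy": 0, "dz": 0.02, "ax": 0, "ay": 0.1, "az": 0}, {"dx": -0.09, "dy": 0, "dz": 0.03, "ax": 0, "ay": 0.15, "az": 0}, {"dx": -0.12, "dy": 0, "dz": 0.04, "ax": 0, "ay": 0.2, "az": 0}, {"dx": -0.12, "dy": 0, "dz": 0.04, "ax": 0, "ay": 0.2, "az": 0}, {"dx": -0.12, "dy": 0, "dz": 0.04, "ax": 0, "ay": 0.2, "az": 0}, {"dx": -0.12, "dy": 0, "dz": 0.04, "ax": 0, "ay": 0.2, "az": 0}, {"dx": -0.12, "dy": 0, "dz": 0.04, "ax": 0, "ay": 0.2, "az": 0}]'

```text
clock: 10.7
ee_pos: [0.6658, 0.0757, 0.3332]
tool_rot: [-0.113, 0.976, -0.021, -0.187]
ft_force: [-0.0, 0.2, -1.7]
grip_width: 0.0201
```

```bash
python3 -c "
from h import *
fbar()
a=grab(42,147)[0]
steps([grab(42-x,147)[0] for x in (1,2,3,4,5,6,7)],[list(a[0]),a[1].as_quat().tolist()])
print(solve(42,147),solve(36,147))"
```

```text
t 10.7 grasp case [ 58.0806  -0.4249 189.177 ] e -0.3788311765324575 F case [ 0.0221  0.1661 -1.6817] w 20.120398034938734
bar 41.43798552295894 147.3676620902786
{'dx': 0.01, 'dy': 0.0, 'dz': 0.01, 'ax': 0.0, 'ay': 0.01, 'az': -0.0}
{'dx': 0.03, 'dy': 0.0, 'dz': 0.01, 'ax': 0.0, 'ay': 0.01, 'az': 0.0}
{'dx': 0.05, 'dy': 0.0, 'dz': 0.02, 'ax': 0.0, 'ay': 0.01, 'az': 0.0}
{'dx': 0.07, 'dy': -0.0, 'dz': 0.03, 'ax': 0.0, 'ay': 0.01, 'az': 0.0}
{'dx': 0.09, 'dy': 0.0, 'dz': 0.04, 'ax': 0.0, 'ay': -0.0, 'az': -0.0}
{'dx': 0.12, 'dy': 0.0, 'dz': 0.04, 'ax': 0.0, 'ay': -0.02, 'az': -0.0}
{'dx': 0.15, 'dy': 0.0, 'dz': 0.05, 'ax': 0.0, 'ay': -0.04, 'az': 0.0}
[ 1.8538 -0.3807] [ 1.5632 -0.3779]
```

Call:
carry_out --commands '[{"dx": -0.02, "dy": 0, "dz": 0.01, "ax": 0, "ay": 0.03, "az": 0}, {"dx": -0.03, "dy": 0, "dz": 0.01, "ax": 0, "ay": 0.05, "az": 0}, {"dx": -0.05, "dy": 0, "dz": 0.02, "ax": 0, "ay": 0.08, "az": 0}, {"dx": -0.06, "dy": 0, "dz": 0.02, "ax": 0, "ay": 0.1, "az": 0}, {"dx": -0.08, "dy": 0, "dz": 0.03, "ax": 0, "ay": 0.13, "az": 0}, {"dx": -0.09, "dy": 0, "dz": 0.03, "ax": 0, "ay": 0.15, "az": 0}, {"dx": -0.09, "dy": 0, "dz": 0.03, "ax": 0, "ay": 0.15, "az": 0}, {"dx": -0.09, "dy": 0, "dz": 0.03, "ax": 0, "ay": 0.15, "az": 0}]'

```text
clock: 11.5
ee_pos: [0.6693, 0.0766, 0.33]
tool_rot: [-0.113, 0.974, -0.022, -0.198]
ft_force: [0.9, 0.2, -1.5]
grip_width: 0.0201
```

```bash
python3 -c "
from h import *
fbar()"
```

```text
t 11.5 grasp case [ 58.6511  -0.4081 187.2139] e -0.40022193588650984 F case [ 0.9016 -0.0431 -1.5197] w 20.08165203405538
bar 41.11806653274957 145.77015801964177
```

Call:
carry_out --commands '[{"dx": -0.02, "dy": 0, "dz": 0.01, "ax": 0, "ay": 0.03, "az": 0}, {"dx": -0.03, "dy": 0, "dz": 0.01, "ax": 0, "ay": 0.05, "az": 0}, {"dx": -0.05, "dy": 0, "dz": 0.02, "ax": 0, "ay": 0.08, "az": 0}, {"dx": -0.06, "dy": 0, "dz": 0.02, "ax": 0, "ay": 0.1, "az": 0}, {"dx": -0.08, "dy": 0, "dz": 0.03, "ax": 0, "ay": 0.13, "az": 0}, {"dx": -0.08, "dy": 0, "dz": 0.03, "ax": 0, "ay": 0.13, "az": 0}, {"dx": -0.08, "dy": 0, "dz": 0.03, "ax": 0, "ay": 0.13, "az": 0}, {"dx": -0.08, "dy": 0, "dz": 0.03, "ax": 0, "ay": 0.13, "az": 0}]'

```text
clock: 12.3
ee_pos: [0.6723, 0.0773, 0.3275]
tool_rot: [-0.113, 0.972, -0.023, -0.206]
ft_force: [0.8, -0.4, 1.6]
grip_width: 0.0201
```

```bash
python3 -c "
from h import *
fbar()
p,d=eyes.read_camera('scene');a=cv2.resize(p[130:210,200:290],None,fx=6,fy=6,interpolation=2)
cv2.imwrite('pics/c5.png',a)"
```

```text
t 12.3 grasp case [ 59.2022  -0.386  185.8482] e -0.4178872409791914 F case [ 0.6579 -0.5783  1.6337] w 20.078040066694797
bar 40.939880440302446 144.72055014425632
```

View pics/c5.png

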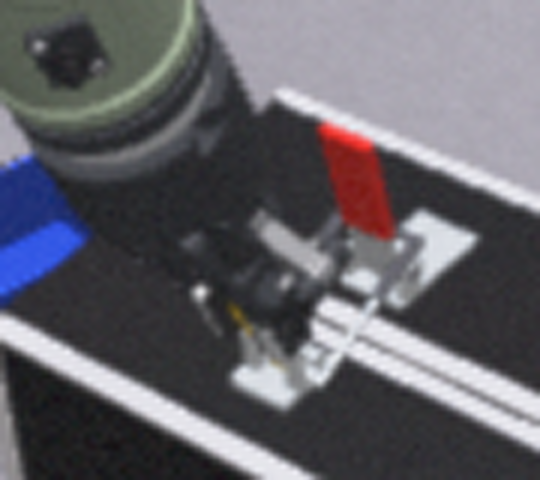

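The bar is down in the keeper: Fz has swung from −1.5 to +1.6 N, so it is on the floor. Next I'll draw it back under the lip.

Call:
carry_out --commands '[{"dx": 0.01, "dy": 0, "dz": 0.005, "ax": 0, "ay": 0, "az": 0}, {"dx": 0.02, "dy": 0, "dz": 0.01, "ax": 0, "ay": 0, "az": 0}, {"dx": 0.03, "dy": 0, "dz": 0.015, "ax": 0, "ay": 0, "az": 0}, {"dx": 0.04, "dy": 0, "dz": 0.02, "ax": 0, "ay": 0, "az": 0}, {"dx": 0.05, "dy": 0, "dz": 0.025, "ax": 0, "ay": 0, "az": 0}, {"dx": 0.06, "dy": 0, "dz": 0.03, "ax": 0, "ay": 0, "az": 0}, {"dx": 0.07, "dy": 0, "dz": 0.033, "ax": 0, "ay": 0, "az": 0}, {"dx": 0.07, "dy": 0, "dz": 0.033, "ax": 0, "ay": 0, "az": 0}]'

```text
clock: 13.15
ee_pos: [0.6693, 0.0766, 0.3279]
tool_rot: [-0.113, 0.972, -0.023, -0.204]
ft_force: [5.4, 1.6, 4.9]
grip_width: 0.0202
```

```bash
python3 -c "
from h import *
fbar()"
```

```text
t 13.15 grasp case [ 56.7878  -0.4269 185.9999] e -0.4134296642327168 F case [5.6394 0.2753 4.8709] w 20.23150810986144
bar 38.70894016950865 144.79124075915556
```

Call:
carry_out --commands '[{"dx": 0.01, "dy": 0, "dz": -0.003, "ax": 0, "ay": 0, "az": 0}, {"dx": 0.02, "dy": 0, "dz": -0.006, "ax": 0, "ay": 0, "az": 0}, {"dx": 0.03, "dy": 0, "dz": -0.01, "ax": 0, "ay": 0, "az": 0}, {"dx": 0.03, "dy": 0, "dz": -0.01, "ax": 0, "ay": 0, "az": 0}, {"dx": 0.03, "dy": 0, "dz": -0.01, "ax": 0, "ay": 0, "az": 0}, {"dx": 0.03, "dy": 0, "dz": -0.01, "ax": 0, "ay": 0, "az": 0}, {"dx": 0.03, "dy": 0, "dz": -0.01, "ax": 0, "ay": 0, "az": 0}, {"dx": 0.03, "dy": 0, "dz": -0.01, "ax": 0, "ay": 0, "az": 0}]'

```text
clock: 13.95
ee_pos: [0.6681, 0.0763, 0.3281]
tool_rot: [-0.113, 0.972, -0.023, -0.205]
ft_force: [6.5, 0.9, 1.5]
grip_width: 0.0203
```

```bash
python3 -c "
from h import *
fbar()"
```

```text
t 13.95 grasp case [ 55.2781  -0.4161 186.2106] e -0.4150030193628696 F case [ 6.5533 -0.5859  1.5353] w 20.317870263432084
bar 37.13446048588791 145.03049432004764
```

The bar sits against the lip's underside: it has travelled 6 mm from wall contact, with about 6 N pull. I'll release it and retreat along the tab.

Call:
carry_out --commands '[{"dx": 0, "dy": 0, "dz": 0, "ax": 0, "ay": 0, "az": 0}, {"dx": 0, "dy": 0, "dz": 0, "ax": 0, "ay": 0, "az": 0}, {"dx": 0, "dy": 0, "dz": 0, "ax": 0, "ay": 0, "az": 0}, {"dx": 0, "dy": 0, "dz": 0, "ax": 0, "ay": 0, "az": 0}, {"dx": 0, "dy": 0, "dz": -0.2, "ax": 0, "ay": 0, "az": 0}, {"dx": 0, "dy": 0, "dz": -0.6, "ax": 0, "ay": 0, "az": 0}, {"dx": 0, "dy": 0, "dz": -1.2, "ax": 0, "ay": 0, "az": 0}, {"dx": 0, "dy": 0, "dz": -1.8, "ax": 0, "ay": 0, "az": 0}]' --jaw 0.8

```text
clock: 14.75
ee_pos: [0.7033, 0.0845, 0.4119]
tool_rot: [-0.113, 0.972, -0.023, -0.206]
ft_force: [0.3, 0.2, 1.2]
grip_width: 0.0683
```

```bash
python3 - <<'E'
from h import *
fb()
p,d=eyes.read_camera('scene');a=cv2.resize(p[130:210,200:290],None,fx=6,fy=6,interpolation=2);cv2.imwrite('pics/c6.png',a)
yaw=YAW
C=world("scene",np.indices((384,512))[::-1].reshape(2,-1).T,d.ravel())-O
C=np.stack([C@CX,C@CY,C[:,2]],-1).reshape(384,512,3)*1000
for k,m in masks(p).items():
    q=C[m&(abs(C[...,1])<40)&(C[...,0]>-90)&(C[...,0]<90)&(C[...,2]>145)]
    for z0 in range(145,265,12):
        s=q[(q[:,2]>=z0)&(q[:,2]<z0+12)]
        if len(s)>2:print(k,z0,len(s),s.mean(0))
E
```

```text
t 14.75 grasp case [ 90.9438  -0.5098 270.3021] e -0.4185468502600032 F case [0.3387 0.1098 1.1536] w 68.29077501993456
red 181 27 [-20.2505   2.2192 188.025 ]
red 193 31 [-19.4417   3.2203 199.1244]
red 205 33 [-18.1726   1.3812 211.4514]
red 217 30 [-16.6435   2.1254 223.3464]
red 229 32 [-15.9091   1.9758 235.7333]
red 241 4 [-15.8399   1.0887 241.8776]
yellow 157 4 [ 48.775    2.1616 165.2124]
yellow 169 13 [ 53.828    3.3789 176.7734]
yellow 181 24 [ 57.5069   2.45   188.5205]
```

View pics/c6.png

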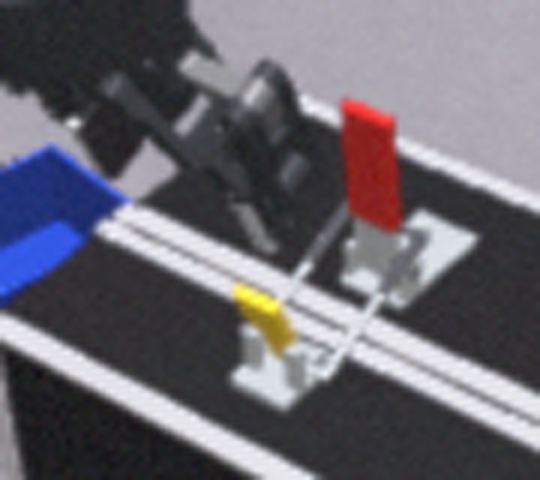

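Released: the bar stays in the keeper (about (300,365)), the tab leans back and the lever is upright at about 1.67 rad. Now I'll close the fingers and work out the pressing arc.

```bash
cat >> h.py <<'E'
def press(L,gap=0,r=72):
    e=-.35*L; n=np.array([np.sin(L),np.cos(L)]); C=np.array([-30,154])+r*np.array([-np.cos(L),np.sin(L)])+(7+gap)*n
    T=C+11*np.array([np.cos(e),np.sin(e)]); return pose(*T,e,reach=173)
def obs(): o=robot.observe(); return [o["ee_pos"].tolist(),o["tool_rot"].tolist()]
E
python3 - <<'E'
from h import *
steps([press(1.7,12)],obs())
steps([press(L) for L in (1.7,1.6,1.5,1.4,1.3,1.2,1.1)])
E
```

```text
{'dx': 0.48, 'dy': 0.01, 'dz': 1.45, 'ax': 0.0, 'ay': 1.33, 'az': 0.0}
{'dx': 0.22, 'dy': 0.0, 'dz': 0.11, 'ax': 0.0, 'ay': 0.0, 'az': 0.0}
{'dx': 0.47, 'dy': 0.0, 'dz': 0.16, 'ax': 0.0, 'ay': -0.25, 'az': 0.0}
{'dx': 0.72, 'dy': 0.0, 'dz': 0.23, 'ax': 0.0, 'ay': -0.5, 'az': 0.0}
{'dx': 0.96, 'dy': 0.0, 'dz': 0.32, 'ax': 0.0, 'ay': -0.75, 'az': 0.0}
{'dx': 1.19, 'dy': 0.0, 'dz': 0.42, 'ax': 0.0, 'ay': -1.0, 'az': 0.0}
{'dx': 1.41, 'dy': 0.0, 'dz': 0.54, 'ax': 0.0, 'ay': -1.25, 'az': 0.0}
{'dx': 1.62, 'dy': 0.0, 'dz': 0.67, 'ax': 0.0, 'ay': -1.5, 'az': 0.0}
```

Call:
carry_out --commands '[{"dx": 0, "dy": 0, "dz": 0, "ax": 0, "ay": 0.2, "az": 0}, {"dx": 0, "dy": 0, "dz": 0, "ax": 0, "ay": 0.5, "az": 0}, {"dx": 0.1, "dy": 0, "dz": 0.1, "ax": 0, "ay": 0.9, "az": 0}, {"dx": 0.2, "dy": 0, "dz": 0.5, "ax": 0, "ay": 1.33, "az": 0}, {"dx": 0.3, "dy": 0.01, "dz": 0.9, "ax": 0, "ay": 1.33, "az": 0}, {"dx": 0.4, "dy": 0.01, "dz": 1.2, "ax": 0, "ay": 1.33, "az": 0}, {"dx": 0.48, "dy": 0.01, "dz": 1.45, "ax": 0, "ay": 1.33, "az": 0}, {"dx": 0.48, "dy": 0.01, "dz": 1.45, "ax": 0, "ay": 1.33, "az": 0}]' --jaw 0 --grip_force 20

```text
clock: 15.6
ee_pos: [0.6522, 0.0731, 0.3533]
tool_rot: [-0.11, 0.948, -0.033, -0.297]
ft_force: [-1.0, -0.3, 0.7]
grip_width: 0.0002
```

Call:
carry_out --commands '[{"dx": 0.11, "dy": 0, "dz": 0.05, "ax": 0, "ay": 0, "az": 0}, {"dx": 0.22, "dy": 0, "dz": 0.11, "ax": 0, "ay": 0, "az": 0}, {"dx": 0.35, "dy": 0, "dz": 0.14, "ax": 0, "ay": -0.12, "az": 0}, {"dx": 0.47, "dy": 0, "dz": 0.16, "ax": 0, "ay": -0.25, "az": 0}, {"dx": 0.6, "dy": 0, "dz": 0.2, "ax": 0, "ay": -0.38, "az": 0}, {"dx": 0.72, "dy": 0, "dz": 0.23, "ax": 0, "ay": -0.5, "az": 0}, {"dx": 0.84, "dy": 0, "dz": 0.27, "ax": 0, "ay": -0.62, "az": 0}, {"dx": 0.96, "dy": 0, "dz": 0.32, "ax": 0, "ay": -0.75, "az": 0}]'

```text
clock: 16.4
ee_pos: [0.6052, 0.062, 0.3682]
tool_rot: [-0.112, 0.963, -0.027, -0.244]
ft_force: [3.9, 0.8, -1.7]
grip_width: -0.0002
```

```bash
python3 - <<'E'
from h import *
fb()
p,d=eyes.read_camera('scene');a=cv2.resize(p[130:210,200:290],None,fx=6,fy=6,interpolation=2);cv2.imwrite('pics/c7.png',a)
steps([press(1.4)]); s=json.load(open("cmd.json"));o=robot.observe();print(s[0]-o["ee_pos"])
steps([press(L) for L in (1.35,1.3,1.25,1.2,1.15,1.1,1.05,1.0)])
E
```

```text
t 16.4 grasp case [-20.5635   0.0217 231.9496] e -0.4967880317006399 F case [ 3.9367 -0.1154 -1.7385] w -0.22888989913390984
{'dx': -0.72, 'dy': 0.0, 'dz': -0.21, 'ax': 0.0, 'ay': 0.75, 'az': 0.0}
[0.0033 0.0008 0.005 ]
{'dx': 0.12, 'dy': 0.0, 'dz': 0.04, 'ax': 0.0, 'ay': -0.12, 'az': 0.0}
{'dx': 0.24, 'dy': 0.0, 'dz': 0.08, 'ax': 0.0, 'ay': -0.25, 'az': 0.0}
{'dx': 0.36, 'dy': 0.0, 'dz': 0.13, 'ax': 0.0, 'ay': -0.37, 'az': 0.0}
{'dx': 0.47, 'dy': 0.0, 'dz': 0.17, 'ax': 0.0, 'ay': -0.5, 'az': 0.0}
{'dx': 0.58, 'dy': 0.0, 'dz': 0.23, 'ax': 0.0, 'ay': -0.63, 'az': 0.0}
{'dx': 0.69, 'dy': 0.0, 'dz': 0.28, 'ax': 0.0, 'ay': -0.75, 'az': 0.0}
{'dx': 0.8, 'dy': 0.0, 'dz': 0.34, 'ax': 0.0, 'ay': -0.88, 'az': 0.0}
{'dx': 0.9, 'dy': 0.0, 'dz': 0.4, 'ax': 0.0, 'ay': -1.0, 'az': 0.0}
```

View pics/c7.png

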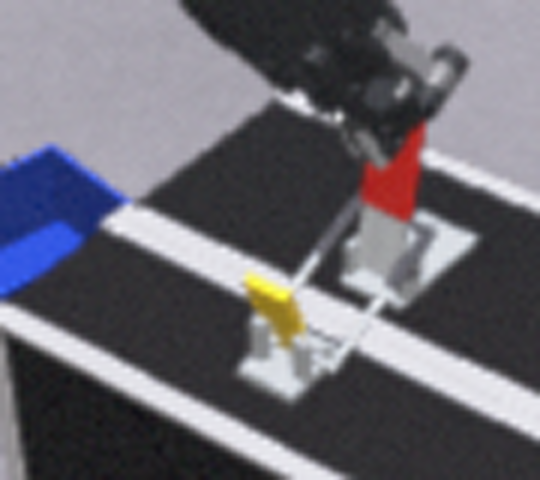

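The bar stays hooked and the seam is already closing. The finger pushes the handle at about 4 N. Continuing.

```bash
python3 - <<'E'
from h import *
steps([press(L) for L in (1.35,1.3,1.25,1.2,1.15,1.1,1.05,1.0)],obs())
E
```

```text
{'dx': 0.11, 'dy': 0.01, 'dz': -0.08, 'ax': 0.01, 'ay': -0.18, 'az': 0.0}
{'dx': 0.23, 'dy': 0.01, 'dz': -0.04, 'ax': 0.01, 'ay': -0.3, 'az': 0.0}
{'dx': 0.34, 'dy': 0.01, 'dz': 0.01, 'ax': 0.01, 'ay': -0.43, 'az': 0.0}
{'dx': 0.46, 'dy': 0.0, 'dz': 0.06, 'ax': 0.01, 'ay': -0.55, 'az': 0.0}
{'dx': 0.57, 'dy': 0.0, 'dz': 0.11, 'ax': 0.01, 'ay': -0.68, 'az': 0.0}
{'dx': 0.68, 'dy': 0.0, 'dz': 0.17, 'ax': 0.01, 'ay': -0.8, 'az': 0.0}
{'dx': 0.78, 'dy': 0.0, 'dz': 0.23, 'ax': 0.01, 'ay': -0.93, 'az': 0.0}
{'dx': 0.88, 'dy': 0.0, 'dz': 0.29, 'ax': 0.01, 'ay': -1.05, 'az': 0.0}
```

Call:
carry_out --commands '[{"dx": 0.11, "dy": 0, "dz": -0.04, "ax": 0, "ay": -0.18, "az": 0}, {"dx": 0.23, "dy": 0, "dz": -0.02, "ax": 0, "ay": -0.3, "az": 0}, {"dx": 0.34, "dy": 0, "dz": 0.01, "ax": 0, "ay": -0.43, "az": 0}, {"dx": 0.46, "dy": 0, "dz": 0.06, "ax": 0, "ay": -0.55, "az": 0}, {"dx": 0.57, "dy": 0, "dz": 0.11, "ax": 0, "ay": -0.68, "az": 0}, {"dx": 0.68, "dy": 0, "dz": 0.17, "ax": 0, "ay": -0.8, "az": 0}, {"dx": 0.78, "dy": 0, "dz": 0.23, "ax": 0, "ay": -0.93, "az": 0}, {"dx": 0.88, "dy": 0, "dz": 0.29, "ax": 0, "ay": -1.05, "az": 0}]'

```text
clock: 17.25
ee_pos: [0.5606, 0.0515, 0.3767]
tool_rot: [-0.114, 0.978, -0.019, -0.174]
ft_force: [4.5, 0.4, 2.7]
grip_width: -0.0005
```

```bash
python3 - <<'E'
from h import *
fb()
s=json.load(open("cmd.json"));o=robot.observe();print(1000*(s[0]-o["ee_pos"]))
steps([press(L) for L in (.95,.9,.85,.8,.75,.7,.65,.6)])
E
```

```text
t 17.25 grasp case [-45.7958   0.0386 231.1682] e -0.35106833813863714 F case [ 4.4815 -0.637   2.6685] w -0.47204543409099353
[-0.6323 -0.1629  0.3273]
{'dx': 0.11, 'dy': 0.0, 'dz': 0.05, 'ax': 0.0, 'ay': -0.13, 'az': 0.0}
{'dx': 0.22, 'dy': 0.0, 'dz': 0.11, 'ax': 0.0, 'ay': -0.25, 'az': 0.0}
{'dx': 0.32, 'dy': 0.0, 'dz': 0.16, 'ax': 0.0, 'ay': -0.38, 'az': 0.0}
{'dx': 0.42, 'dy': 0.0, 'dz': 0.22, 'ax': 0.0, 'ay': -0.5, 'az': 0.0}
{'dx': 0.52, 'dy': 0.0, 'dz': 0.29, 'ax': 0.0, 'ay': -0.63, 'az': 0.0}
{'dx': 0.61, 'dy': 0.0, 'dz': 0.35, 'ax': 0.0, 'ay': -0.75, 'az': 0.0}
{'dx': 0.7, 'dy': 0.0, 'dz': 0.42, 'ax': 0.0, 'ay': -0.88, 'az': 0.0}
{'dx': 0.79, 'dy': 0.0, 'dz': 0.49, 'ax': 0.0, 'ay': -1.01, 'az': 0.0}
```

Call:
carry_out --commands '[{"dx": 0.11, "dy": 0, "dz": 0.05, "ax": 0, "ay": -0.13, "az": 0}, {"dx": 0.22, "dy": 0, "dz": 0.11, "ax": 0, "ay": -0.25, "az": 0}, {"dx": 0.32, "dy": 0, "dz": 0.16, "ax": 0, "ay": -0.38, "az": 0}, {"dx": 0.42, "dy": 0, "dz": 0.22, "ax": 0, "ay": -0.5, "az": 0}, {"dx": 0.52, "dy": 0, "dz": 0.29, "ax": 0, "ay": -0.63, "az": 0}, {"dx": 0.61, "dy": 0, "dz": 0.35, "ax": 0, "ay": -0.75, "az": 0}, {"dx": 0.7, "dy": 0, "dz": 0.42, "ax": 0, "ay": -0.88, "az": 0}, {"dx": 0.79, "dy": 0, "dz": 0.49, "ax": 0, "ay": -1.01, "az": 0}]'

```text
clock: 18.05
ee_pos: [0.5161, 0.041, 0.3666]
tool_rot: [-0.115, 0.988, -0.011, -0.105]
ft_force: [0.5, -0.4, 3.5]
grip_width: -0.0001
```

```bash
python3 - <<'E'
from h import *
fb()
s=json.load(open("cmd.json"));o=robot.observe();print(1000*(s[0]-o["ee_pos"]))
steps([press(L) for L in (.55,.5,.45,.4,.36,.32,.28,.28)])
E
```

```text
t 18.05 grasp case [-70.7946   0.0813 215.0938] e -0.2116163516355478 F case [ 0.4042 -0.464   3.4739] w -0.064862446629831
[-0.3962 -0.1311  0.9538]
{'dx': 0.09, 'dy': 0.0, 'dz': 0.07, 'ax': 0.0, 'ay': -0.12, 'az': 0.0}
{'dx': 0.18, 'dy': 0.0, 'dz': 0.13, 'ax': 0.0, 'ay': -0.25, 'az': 0.0}
{'dx': 0.27, 'dy': 0.0, 'dz': 0.2, 'ax': 0.0, 'ay': -0.37, 'az': 0.0}
{'dx': 0.35, 'dy': 0.0, 'dz': 0.27, 'ax': 0.0, 'ay': -0.5, 'az': 0.0}
{'dx': 0.41, 'dy': 0.0, 'dz': 0.32, 'ax': 0.0, 'ay': -0.6, 'az': 0.0}
{'dx': 0.48, 'dy': 0.0, 'dz': 0.38, 'ax': 0.0, 'ay': -0.7, 'az': 0.0}
{'dx': 0.54, 'dy': 0.0, 'dz': 0.44, 'ax': 0.0, 'ay': -0.8, 'az': 0.0}
{'dx': 0.54, 'dy': 0.0, 'dz': 0.44, 'ax': 0.0, 'ay': -0.8, 'az': 0.0}
```

Call:
carry_out --commands '[{"dx": 0.09, "dy": 0, "dz": 0.07, "ax": 0, "ay": -0.12, "az": 0}, {"dx": 0.18, "dy": 0, "dz": 0.13, "ax": 0, "ay": -0.25, "az": 0}, {"dx": 0.27, "dy": 0, "dz": 0.2, "ax": 0, "ay": -0.37, "az": 0}, {"dx": 0.35, "dy": 0, "dz": 0.27, "ax": 0, "ay": -0.5, "az": 0}, {"dx": 0.41, "dy": 0, "dz": 0.32, "ax": 0, "ay": -0.6, "az": 0}, {"dx": 0.48, "dy": 0, "dz": 0.38, "ax": 0, "ay": -0.7, "az": 0}, {"dx": 0.54, "dy": 0, "dz": 0.44, "ax": 0, "ay": -0.8, "az": 0}, {"dx": 0.54, "dy": 0, "dz": 0.44, "ax": 0, "ay": -0.8, "az": 0}]'

```text
clock: 18.85
ee_pos: [0.486, 0.0341, 0.3507]
tool_rot: [-0.115, 0.992, -0.005, -0.05]
ft_force: [-0.3, 0.3, 0.1]
grip_width: -0.0003
```

```bash
python3 - <<'E'
from h import *
fb()
s=json.load(open("cmd.json"));o=robot.observe();print(1000*(s[0]-o["ee_pos"]))
steps([press(L) for L in (.26,.24,.22,.2,.18,.16,.15,.14)])
p,d=eyes.read_camera('scene');a=cv2.resize(p[120:220,190:310],None,fx=5,fy=5,interpolation=2);cv2.imwrite('pics/c8.png',a)
E
```

```text
t 18.85 grasp case [-84.6406   0.236  196.4321] e -0.10047061897411573 F case [-0.2414  0.3375  0.1029] w -0.27775065627238427
[-0.4976 -0.2576  1.0324]
{'dx': 0.03, 'dy': 0.0, 'dz': 0.03, 'ax': 0.0, 'ay': -0.05, 'az': 0.0}
{'dx': 0.06, 'dy': 0.0, 'dz': 0.05, 'ax': 0.0, 'ay': -0.1, 'az': 0.0}
{'dx': 0.09, 'dy': 0.0, 'dz': 0.08, 'ax': 0.0, 'ay': -0.15, 'az': 0.0}
{'dx': 0.12, 'dy': 0.0, 'dz': 0.11, 'ax': 0.0, 'ay': -0.2, 'az': 0.0}
{'dx': 0.15, 'dy': 0.0, 'dz': 0.13, 'ax': 0.0, 'ay': -0.25, 'az': 0.0}
{'dx': 0.18, 'dy': 0.0, 'dz': 0.16, 'ax': 0.0, 'ay': -0.3, 'az': 0.0}
{'dx': 0.19, 'dy': 0.0, 'dz': 0.18, 'ax': 0.0, 'ay': -0.32, 'az': 0.0}
{'dx': 0.21, 'dy': 0.0, 'dz': 0.19, 'ax': 0.0, 'ay': -0.35, 'az': 0.0}
```

View pics/c8.png

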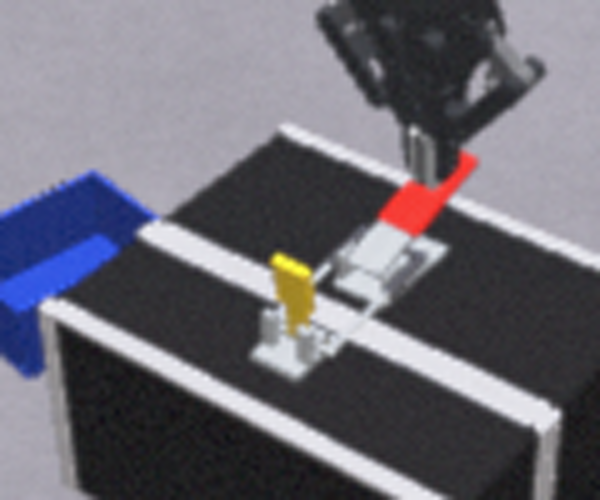

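The seam looks shut, the bar is hooked and the handle is nearly flat, with no force left, so it is near centre. I'll press on gently.

Call:
carry_out --commands '[{"dx": 0.03, "dy": 0, "dz": 0.03, "ax": 0, "ay": -0.05, "az": 0}, {"dx": 0.06, "dy": 0, "dz": 0.05, "ax": 0, "ay": -0.1, "az": 0}, {"dx": 0.09, "dy": 0, "dz": 0.08, "ax": 0, "ay": -0.15, "az": 0}, {"dx": 0.12, "dy": 0, "dz": 0.11, "ax": 0, "ay": -0.2, "az": 0}, {"dx": 0.15, "dy": 0, "dz": 0.13, "ax": 0, "ay": -0.25, "az": 0}, {"dx": 0.18, "dy": 0, "dz": 0.16, "ax": 0, "ay": -0.3, "az": 0}, {"dx": 0.19, "dy": 0, "dz": 0.18, "ax": 0, "ay": -0.32, "az": 0}, {"dx": 0.21, "dy": 0, "dz": 0.19, "ax": 0, "ay": -0.35, "az": 0}]'

```text
clock: 19.7
ee_pos: [0.4755, 0.0315, 0.3426]
tool_rot: [-0.115, 0.993, -0.002, -0.025]
ft_force: [0.2, 0.1, -0.2]
grip_width: -0.0
```

```bash
cat > l.py <<'E'
from h import *
fb()
p,d=eyes.read_camera('scene')
C=world("scene",np.indices((384,512))[::-1].reshape(2,-1).T,d.ravel())-O
C=np.stack([C@CX,C@CY,C[:,2]],-1).reshape(384,512,3)*1000
q=C[masks(p)["red"]&(abs(C[...,1])<30)&(C[...,0]>-140)&(C[...,0]<0)&(C[...,2]>145)]
for x0 in range(-125,-40,10):
    s=q[(q[:,0]>=x0)&(q[:,0]<x0+10)]
    if len(s)>2:print(x0,len(s),np.median(s[:,2]))
E
python3 l.py; python3 -c "
from h import *
steps([press(L) for L in (.12,.1,.08,.06,.05,.04,.03,.02)])"
```

```text
t 19.7 grasp case [-87.7998   0.1304 187.7787] e -0.05081671738908919 F case [ 0.2572  0.0314 -0.1773] w -0.0484984549079747
-115 11 160.64325641222732
-105 10 161.1044132133983
-95 20 161.5128119836038
-85 25 161.4532798907664
-75 19 161.0561881389695
-65 22 161.65690488408313
{'dx': 0.03, 'dy': 0.0, 'dz': 0.03, 'ax': 0.0, 'ay': -0.05, 'az': 0.0}
{'dx': 0.06, 'dy': 0.0, 'dz': 0.05, 'ax': 0.0, 'ay': -0.1, 'az': 0.0}
{'dx': 0.08, 'dy': 0.0, 'dz': 0.08, 'ax': 0.0, 'ay': -0.15, 'az': 0.0}
{'dx': 0.11, 'dy': 0.0, 'dz': 0.11, 'ax': 0.0, 'ay': -0.2, 'az': 0.0}
{'dx': 0.12, 'dy': 0.0, 'dz': 0.12, 'ax': 0.0, 'ay': -0.22, 'az': 0.0}
{'dx': 0.14, 'dy': 0.0, 'dz': 0.14, 'ax': 0.0, 'ay': -0.25, 'az': 0.0}
{'dx': 0.15, 'dy': 0.0, 'dz': 0.15, 'ax': 0.0, 'ay': -0.27, 'az': 0.0}
{'dx': 0.16, 'dy': 0.0, 'dz': 0.17, 'ax': 0.0, 'ay': -0.3, 'az': 0.0}
```

The handle is flat at z = 161 along its whole length: it has snapped home, ahead of the finger. I'll retreat upward and check.

Call:
carry_out --commands '[{"dx": 0, "dy": 0, "dz": -0.2, "ax": 0, "ay": 0, "az": 0}, {"dx": 0, "dy": 0, "dz": -0.5, "ax": 0, "ay": 0, "az": 0}, {"dx": 0, "dy": 0, "dz": -0.9, "ax": 0, "ay": 0, "az": 0}, {"dx": 0, "dy": 0, "dz": -1.3, "ax": 0, "ay": 0, "az": 0}, {"dx": 0, "dy": 0, "dz": -1.7, "ax": 0, "ay": 0, "az": 0}, {"dx": 0, "dy": 0, "dz": -2.0, "ax": 0, "ay": 0, "az": 0}, {"dx": 0, "dy": 0, "dz": -2.2, "ax": 0, "ay": 0, "az": 0}, {"dx": 0, "dy": 0, "dz": -2.2, "ax": 0, "ay": 0, "az": 0}]'

```text
clock: 20.55
ee_pos: [0.4813, 0.0327, 0.4543]
tool_rot: [-0.115, 0.993, -0.002, -0.024]
ft_force: [0.4, 0.2, -0.2]
grip_width: 0.0001
```

```bash
python3 l.py; python3 - <<'E'
from h import *
p,d=eyes.read_camera('scene');a=cv2.resize(p[120:300,160:370],None,fx=3.8,fy=3.3,interpolation=2);cv2.imwrite('pics/c9.png',a)
E
```

```text
t 20.55 grasp case [-81.3693  -0.1931 299.447 ] e -0.04758149755004253 F case [ 0.3985  0.1236 -0.2314] w 0.11837119385022248
-115 20 161.43378799401086
-105 16 161.72393158481074
-95 21 161.13283652329724
-85 26 161.19092945385205
-75 23 161.88308795512197
-65 19 161.60251459272666
```

View pics/c9.png

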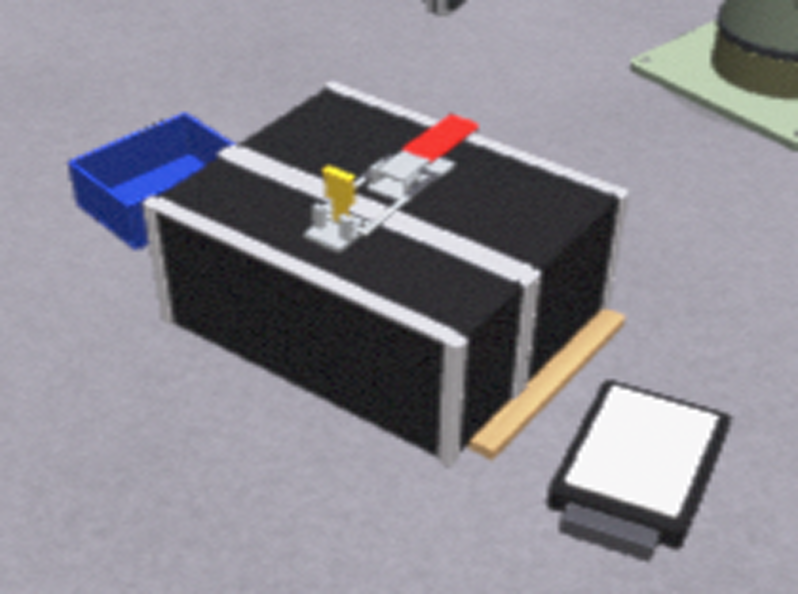

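The handle is flat (about (440,137)), the seam is shut, the bar is hooked in the keeper (about (345,225)), and lamp and bin were never approached. Handing in.

```bash
python3 -c "
from cell import order
print(order.hand_in())"
```

```text
the job is handed in; nothing more can be done
None
```

The case is latched shut and the job was handed in at about 20.6 s of the 61 s allowed; the hand-in reports no verdict.

- **Hooking the bar:** I pinched the yellow tab, swung the loop over the keeper and found its back wall at about 5 N. I backed off 1 mm, lowered the bar to the channel floor and drew it 6 mm back under the lip. The highest wrist force read while doing this was about 7.5 N.
- **Closing the lever:** After letting go, I pressed the red lever with the closed fingertips. The highest wrist force read was about 5 N, and the lever went over centre and snapped home by itself.

**Last checks:**
- The handle is flat along its whole length, at about 161 mm (161 mm expected).
- The seam looks closed and the bar sits in the keeper.
- The arm is well clear, with about 0 N on the wrist.
- The bin and lamp look untouched by eye; I did not measure their positions again.

**Readings that disagreed:**
- The bar read about 2 mm lower on the channel floor than the nominal height. I put this down to calibration and grasp offset, and relied on the force contact instead.
- Forces were only read between moves, so short peaks in between were not seen.

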